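# Rock the stuck cork out of the draining bottle

### The job

A big cork is stuck in the neck of the clear bottle that hangs mouth down in the tilting wooden rack. Slide the white tray under the mouth, centred below the rack's pivot, then push the bottle's upturned base to one side and back to the other so that the cork works past the two lugs in the neck and drops into the tray. Finish with the cork lying in the tray, the tray still centred under the rack and the bottle stood straight up again; do not touch the cork with the gripper, let it land on the table, or disturb the groceries.

Things in the scene. Friction and masses are not known exactly. Their poses are not given: they have to be found in the camera images.
- rack: Fixed dark wooden A-frame rack. Origin on the table under the pivot; z up, x from robot side to far side, bottle rocks in its y-z plane. A-frames at x = -56 and +56 mm: legs 12 mm thick from the pivot down to y = -145 and +145 mm, joined on the table by runners 150 mm along x, 22 wide, 14 high. The tray goes in from the -x side between the legs, its centre at this origin.
- bottle_base (a point): Centre of the bottle's upturned flat base, its topmost point, 120 mm above the pivot (295 mm above the table when upright). The clear flat-sided body is 130 mm wide (y), 76 mm deep (x), and runs from 120 to 40 mm above the pivot. Push its side faces (y = -65 or +65 mm) near the top, about 100 mm above the pivot, to rock it.
- bottle_pivot (a point): Point on the pivot axis (along the rack's x), 175 mm above the table, in the middle of the bottle. Two sloping lugs inside the neck, each 25 mm long, dropping 15 degrees towards its wall: the upper on the +y wall, meeting it 25 mm below the pivot, the lower on the -y wall, 75 mm below the pivot.
- bottle_mouth (a point): Centre of the open mouth, 90 mm below the pivot (85 mm above the table when upright). The neck above it is 75 mm wide (y) outside and 65 mm inside, 66 mm deep (x) inside.
- cork: Cork, 34 mm diameter, 60 mm long, 30 g; origin at its centre, axis along its x. Lies along the rack's x on the upper lug, centre 3 mm below the pivot. Tilt the bottle well past 0.26 rad (0.4 to 0.45 is sure) to negative: it rolls off onto the lower lug (centre 53 mm below the pivot). Then as far to positive: it rolls off and out of the mouth into the tray.
- tray: Loose open white-painted tray, 110 mm (x) by 170 mm (y), 36 mm high, walls 6 mm, four 5 mm slats on its floor, 350 g; origin at the centre of its underside, z up. A wooden handle (88 mm long, 20 mm wide, from 10 to 28 mm above the table) sticks out from its -x side, towards the robot.
- bottle (a joint): Tilt of the bottle about the pivot, rad: 0 straight up, positive when its upturned base leans to the rack's +y, stops at -0.6 and +0.6. The hinge is stiff (0.28 N m of friction): the bottle stays where it is left, and a push of 2 to 4 N at its top moves it. Leaning 0.45, the high edge of its base is 311 mm above the table: come down beside it with room for the gripper body.
- tray_handle (a point): Grip point of the tray's handle, 115 mm from the tray's origin along its -x, 19 mm above the table; the handle is 20 mm wide along the tray's y.
- jar: Bystander: amber jar with red cap, 72 mm diameter, 110 mm high; origin under its centre.
- tin: Bystander: food tin, 74 mm diameter, 105 mm high; origin under its centre.
- spice: Bystander: small spice jar, 44 mm diameter, 100 mm high; origin under its centre.
- carton: Bystander: cardboard carton 60 x 100 x 150 mm (x, y, z), standing; origin under its centre.
- table: The fixed table; its top is at height 0.

How it is judged:
By the outcome, as a careful person would: the job done as asked, in the order asked, and still so for the second after the job is handed in, with the robot touching nothing.
It also fails if it takes over 72 s, if anything falls off the work surface, if the arm or the gripper's body presses on something with over 40 N, if the wrist force passes 120 N, or if a joint passes its speed limit or range.

### The arm

A 6-joint arm with a two-finger parallel gripper is mounted at the origin on the work surface. World frame = base frame: x ahead of the robot, y to its left, z up, the work surface at z = 0. Lengths are in m, angles in rad, forces in N, time in s.
With the tool pointing down it reaches from about 0.35 to 0.975 m from the base axis. Payload 4.9 kg.
Tool frame: the origin (TCP) lies midway between the tips of the shut fingers; the grasp point (between the pads) lies 19 mm behind it; z points along the fingers, y is the line along which they close (so a half turn about z gives the same grasp; the last joint's range is limited). The gripper opens to 85 mm and grips with 20 to 120 N. Pads are 22 mm wide; open, the fingers measure 114 mm over their backs; the gripper's body (76 mm by 85 mm) begins 54 mm behind the grasp point. The pads swing forward as they close: fully open they stand 13 mm farther back than shut.
Start: joints at [-1.426, 0.053, 1.613, -0, 1.476, -0.119], TCP at [0.163, -0.603, 0.231] pointing down, gripper open.
Joint ranges: [-3.01, 3.01], [-1.01, 2.22], [0.06, 2.58], [-1.02, 4.17], [0.09, 2.62], [-3.14, 3.14]. Speed limits (rad/s): [2.57, 2.57, 3.14, 3.14, 3.14, 3.14].

### API

Orientations are given as a unit quaternion [w, x, y, z].
In Python, from plant import manip gives the robot as it stands.
- The arm moves only by the shell command python3 shift.py FILE, which reads ROWS from the file FILE. ROWS is a JSON list that holds a single list of rows (three levels of brackets), with 1 to 5 rows, each of 7 numbers: the opening from 0.0 (shut) to 1.0 (fully open), then dx, dy, dz in m, then a rotation vector rx, ry, rz in rad; each row shifts and turns the commanded pose from where the row before left it, along the tool's axes as they then stand; what a row does not reach is not made up. A row lasts 1/8 s, in which the tool goes at most 0.0625 m and 0.188 rad, less where a joint would pass 70% of its speed; a pose out of reach is approached as far as the arm can. The fingers move at their own pace and stop on an object; the grip force is fixed at half the most. Time passes only in rows, so rows that do not move let the fingers close. It prints the time, the measured TCP pose, the force, the opening and the grip force at its end. Input that does not fit is refused with a message, and nothing moves.
- manip.state(): the state, without advancing time (a new reading comes with each control period).
- manip.grab_frame(name): name is "scene" or "top" or "wrist"; returns the picture (420x560x3 uint8, red, green, blue); there is no depth.
- manip.camera_params(name): a dict with "intrinsics" (3x3 intrinsics, pixels), "xyz" and "orientation" of the camera in the world. Camera axes: x right, y down, z forward; pixel columns grow to the right and rows downward; lengths in m; the calibration is good to about 2 mm. The wrist camera is an equidistant fisheye: a pixel r from the principal point sees the ray r / f radians off the axis. A picture is of the moment at which its call begins: read the wrist's pose just before it. camera_params takes no time and is no camera call; for the wrist camera it gives the pose at the moment of the call.
- manip.job_done(): hands the job in; it is judged then, once.
The state is a dict: "time": time; "joint_pos": joint angles; "joint_vel": joint speeds; "joint_efforts": joint torques, N m; "tool_pos": TCP position; "tool_rot": TCP orientation; "contact_force": force on the tool from outside, world axes, zero at the start; "ft_torque": the same for the moment, N m; "gripper_width": opening from 0.0 (shut) to 1.0 (fully open); "grasp_force": force on a finger pad.
Only numpy, scipy, OpenCV 4.12 (cv2) and the standard library are available. Lean on these libraries where they do the work, as an engineer would, in place of code of your own. Each camera call takes 0.05 s, during which the arm holds its last target. There are 200 camera calls.

## Working session

There is one attempt and no reset: what is moved stays moved. The work goes in short steps, Python scripts to look and compute and a shell command to move; the robot and the scene stay as the last step left them, time stands still between calls to the robot, and variables do not carry over. Pictures are saved under pics/ and viewed, at most 10 in all, crops included, and the job is handed in when it is done.

```bash
ls; mkdir -p pics; python3 - <<'E'
from plant import manip
import cv2
for n in ("scene","top"):
    p=manip.camera_params(n); print(n,p)
    cv2.imwrite(f"pics/{n}0.png",manip.grab_frame(n)[:,:,::-1])
s=manip.state(); print(s)
E
```

```text
pics
plant.py
shift.py
scene {'intrinsics': array([[387.05670362,   0.        , 276.54445618],
       [  0.        , 387.05670362, 205.08036154],
       [  0.        ,   0.        ,   1.        ]]), 'xyz': array([1.14003948, 0.42047514, 1.02694922]), 'orientation': array([-0.15195494,  0.43036275,  0.8324383 , -0.31423572])}
top {'intrinsics': array([[478.73525899,   0.        , 279.88817017],
       [  0.        , 478.73525899, 206.25022112],
       [  0.        ,   0.        ,   1.        ]]), 'xyz': array([ 0.4483515 , -0.01561471,  1.24973229]), 'orientation': array([ 0.04365759, -0.6974748 ,  0.71468276, -0.02917984])}
{'time': 0.1, 'joint_pos': array([-1.42599171e+00,  5.33281639e-02,  1.61418791e+00, -2.49588951e-06,
        1.47599990e+00, -1.18988116e-01]), 'joint_vel': array([ 0.00081388, -0.00101727, -0.00236979,  0.00094596, -0.00051101,
       -0.00077141]), 'joint_efforts': array([ 4.05279234e-04, -3.94906211e+01, -3.71361279e+01, -9.72126418e-05,
        3.89600420e-03, -2.27763587e-05]), 'tool_pos': array([ 0.16288798, -0.60280291,  0.23014417]), 'tool_rot': array([-9.61565652e-04,  9.91313803e-01,  1.31514329e-01, -1.36551492e-05]), 'contact_force': array([ 0.53522139, -0.19614709, -0.24841953]), 'ft_torque': array([-0.01393435, -0.01236545,  0.04300193]), 'grasp_force': 0.0, 'gripper_width': 1.002064026344833}
```

View pics/scene0.png

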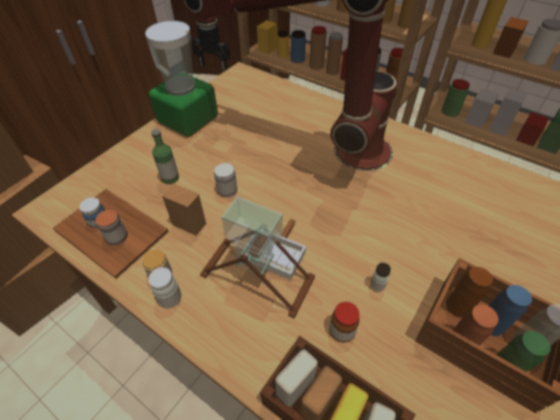

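View pics/top0.png

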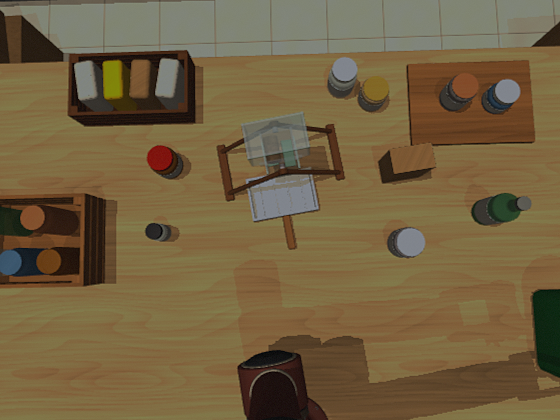

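The top view shows rack runners near (226,173) and (336,152), the tray centred near (283,195) with its handle end at (291,247), and the bottle body near (277,140). I'll enlarge this area.

```bash
python3 - <<'E'
import cv2
i=cv2.imread("pics/top0.png")[100:260,200:360]
cv2.imwrite("pics/c1.png",cv2.resize(i,(600,600),interpolation=cv2.INTER_CUBIC))
E
```

```text
(no output)
```

View pics/c1.png

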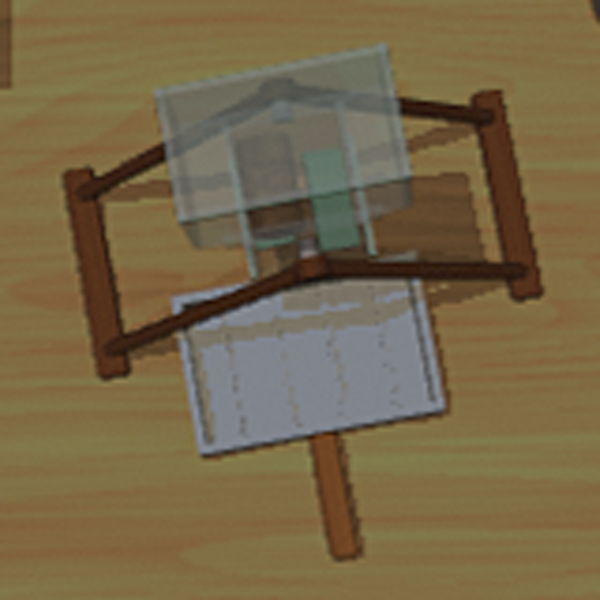

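The crop (scale 3.75) shows the runner corners, tray rim, handle end and bottle base outline clearly. I'll cast those corners onto their height planes.

```bash
cat > h.py <<'E'
from plant import manip
import numpy as np
from scipy.spatial.transform import Rotation as R
def rot(q): return R.from_quat(np.r_[q[1:],q[0]])
def cast(cam,uv,z):
    p=manip.camera_params(cam); uv=np.atleast_2d(np.array(uv,float))
    d=np.c_[uv,np.ones(len(uv))]@np.linalg.inv(p["intrinsics"]).T
    d=rot(p["orientation"]).apply(d); o=np.array(p["xyz"])
    return o+d*((z-o[2])/d[:,2])[:,None]
def proj(cam,P):
    p=manip.camera_params(cam); c=rot(p["orientation"]).inv().apply(np.atleast_2d(P)-p["xyz"])@p["intrinsics"].T
    return c[:,:2]/c[:,2:]
E
python3 - <<'E'
from h import *
f=lambda l:(np.array(l)/3.75+[200,100])
L=cast("top",f([(64,171),(92,169),(130,373),(100,377)]),.014)
Rr=cast("top",f([(471,93),(500,91),(542,293),(513,298)]),.014)
c=lambda a:a.mean(0)
print("runners",c(L),c(Rr),"origin",(c(L)+c(Rr))/2)
d=c(L)-c(Rr); print("len",np.linalg.norm(d),"yaw",np.arctan2(-d[0],d[1]))
for A in(L,Rr):
    e=(A[0]+A[1]-A[2]-A[3])/2; print("runner dir",np.arctan2(e[1],e[0]),np.linalg.norm(e))
T=cast("top",f([(172,297),(414,253),(446,410),(203,457)]),.036)
print("tray",c(T),T.round(3)[:,:2]); 
e=(T[0]+T[1]-T[2]-T[3])/2;g=(T[0]+T[3]-T[1]-T[2])/2
print(np.arctan2(e[1],e[0]),np.linalg.norm(e),np.arctan2(-g[0],g[1]),np.linalg.norm(g))
print("handle end",c(cast("top",f([(332,558),(362,556)]),.028)), "handle root",cast("top",f([(325,435)]),.028))
B=cast("top",f([(156,90),(387,44),(410,178),(180,221)]),.295); print("base",c(B),B.round(3)[:,:2])
g=(B[0]+B[3]-B[1]-B[2])/2;print(np.arctan2(-g[0],g[1]),np.linalg.norm(g))
# others
for n,uv,z in(("jar",(161,159),.11),("spice",(154,231),.1),("tin",(408,242),.105),("carton",(408,160),.15)): print(n,cast("top",[uv],z))
E
```

```text
runners [0.66900555 0.14817793 0.014     ] [ 0.71695058 -0.13957832  0.014     ] origin [0.69297806 0.00429981 0.014     ]
len 0.2917231309617406 yaw 0.1651001718882684
runner dir 0.16472939593099523 0.14780606873370178
runner dir 0.16493985674702744 0.14736204058321187
tray [0.60455373 0.00091442 0.036     ] [[ 0.646  0.094]
 [ 0.672 -0.073]
 [ 0.564 -0.091]
 [ 0.536  0.074]]
0.17091329615638665 0.11101155777042 0.16086432828501493 0.16814088994896337
handle end [ 0.46619492 -0.02165987  0.028     ] handle root [[ 0.54949189 -0.00880574  0.028     ]]
base [0.69247068 0.00834201 0.295     ] [[ 0.718  0.077]
 [ 0.74  -0.049]
 [ 0.666 -0.06 ]
 [ 0.645  0.065]]
0.16601206435050436 0.12750565777110057
jar [[0.68937349 0.29278793 0.11      ]]
spice [[0.51521435 0.31207661 0.1       ]]
tin [[ 0.47405144 -0.29543339  0.105     ]]
carton [[ 0.66261114 -0.29402647  0.15      ]]
```

```bash
cat >> h.py <<'E'
O=np.array([.693,.0043,0]);YAW=.165
RK=R.from_euler("z",YAW)
def torack(P): return RK.inv().apply(np.asarray(P)-O)
def delta(target_rack):  # tool-axis shift to a target given in the rack frame
    s=manip.state(); T=rot(s["tool_rot"])
    print("t",round(s["time"],2),"rack pos",torack(s["tool_pos"]).round(4),"axes x,z",T.apply([[1,0,0],[0,0,1]]).round(3).tolist(),"F rack",RK.inv().apply(s["contact_force"]).round(1))
    print("shift",T.inv().apply(RK.apply(target_rack)+O-s["tool_pos"]).round(4))
E
echo '[[[1,0,0,0,0,0,0.099],[1,0.034,-0.044,0,0,0,0],[1,0.034,-0.044,0,0,0,0],[1,0.034,-0.044,0,0,0,0],[1,0.034,-0.044,0,0,0,0]]]' > mv.in && python3 shift.py mv.in
echo '[[[1,0.034,-0.044,0,0,0,0],[1,0.034,-0.044,0,0,0,0],[1,0.034,-0.044,0,0,0,0],[1,0.034,-0.044,0,0,0,0],[1,0.034,-0.044,0,0,0,0]]]' > mv.in && python3 shift.py mv.in
python3 -c "
from h import *
print(torack([.4813,-.0196,.1]));delta(torack([.4813,-.0196,.1]))
p=manip.camera_params('wrist');s=manip.state();print(rot(s['tool_rot']).inv().apply(p['xyz']-s['tool_pos']))"
```

```text
time: 0.72
tool_pos: [0.2687, -0.4056, 0.2307]
tool_rot: [-0.0, 0.997, 0.082, -0.0]
contact_force: [1.2, 0.1, 1.4]
gripper_width: 1.004
grasp_force: 0.0
time: 1.35
tool_pos: [0.4002, -0.1607, 0.231]
tool_rot: [0.0, 0.997, 0.082, 0.0]
contact_force: [0.1, -0.1, -0.6]
gripper_width: 1.002
grasp_force: 0.0
[-0.2127504   0.01119682  0.1       ]
t 1.35 rack pos [-0.3159 -0.1147  0.231 ] axes x,z [[0.986, 0.164, 0.0], [0.0, -0.0, -1.0]] F rack [ 0.1 -0.1 -0.6]
shift [ 0.1031 -0.1259  0.131 ]
[ 7.33838346e-02 -4.84614676e-05 -1.42143655e-01]
```

The wrist camera sits 73 mm ahead of the tool and could hit the A-frame, so I'll check joint 6 for a half turn.

```bash
echo '[[[1,0.035,-0.042,0,0,0,0],[1,0.034,-0.042,0,0,0,0],[1,0.034,-0.042,0,0,0,0]]]' > mv.in && python3 shift.py mv.in
python3 -c "
from h import *
print(manip.state()['joint_pos'].round(3));delta([-.2127,.0112,.1])"
```

```text
time: 1.72
tool_pos: [0.4812, -0.0195, 0.231]
tool_rot: [0.0, 0.997, 0.082, -0.0]
contact_force: [0.1, -0.3, 0.2]
gripper_width: 1.001
grasp_force: 0.0
[-0.195 -0.302  1.937 -0.     1.507  1.211]
t 1.73 rack pos [-0.2129  0.0113  0.231 ] axes x,z [[0.986, 0.164, -0.0], [-0.0, -0.0, -1.0]] F rack [ 0.  -0.3  0.2]
shift [2.00e-04 1.00e-04 1.31e-01]
```

```bash
for k in 1 2 3; do :; done
echo '[[[1,0,0,0,0,0,-0.185],[1,0,0,0,0,0,-0.185],[1,0,0,0,0,0,-0.185],[1,0,0,0,0,0,-0.185],[1,0,0,0,0,0,-0.185]]]' > mv.in && python3 shift.py mv.in >/dev/null
echo '[[[1,0,0,0,0,0,-0.185],[1,0,0,0,0,0,-0.185],[1,0,0,0,0,0,-0.185],[1,0,0,0,0,0,-0.185],[1,0,0,0,0,0,-0.185]]]' > mv.in && python3 shift.py mv.in >/dev/null
echo '[[[1,0,0,0,0,0,-0.185],[1,0,0,0,0,0,-0.185],[1,0,0,0,0,0,-0.185],[1,0,0,0,0,0,-0.185],[1,0,0,0,0,0,-0.185]]]' > mv.in && python3 shift.py mv.in >/dev/null
echo '[[[1,0,0,0,0,0,-0.185],[1,0,0,0,0,0,-0.1816],[1,0,0,0.06,0,0,0],[1,0,0,0.06,0,0,0],[1,0,0,0.05,0,0,0]]]' > mv.in && python3 shift.py mv.in
python3 -c "
from h import *
import cv2
delta([-.2127,.0112,.005])
p=manip.camera_params('wrist');i=manip.grab_frame('wrist');cv2.imwrite('pics/w1.png',i[:,:,::-1])
manip.grab_frame('top')
"
```

```text
time: 4.22
tool_pos: [0.4795, -0.0211, 0.0586]
tool_rot: [-0.001, -0.082, 0.997, 0.0]
contact_force: [0.0, -0.5, -0.1]
gripper_width: 1.0
grasp_force: 0.0
t 4.22 rack pos [-0.2147  0.01    0.0586] axes x,z [[-0.986, -0.164, 0.002], [-0.002, 0.0, -1.0]] F rack [-0.  -0.5 -0.1]
shift [-0.0021  0.0012  0.0536]
```

View pics/w1.png

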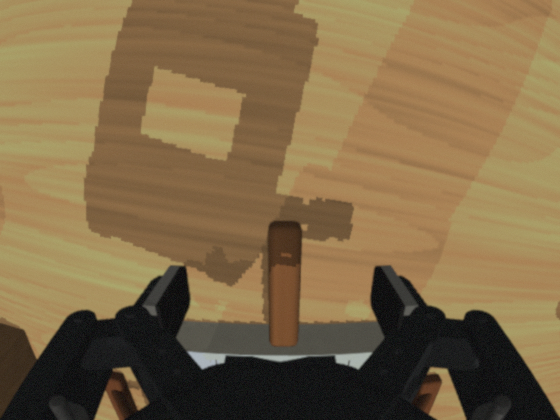

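The handle (270–300 px) lies centred between the pads (about 185 and 375 px) and is aligned with them. I'll go down and close.

```bash
echo '[[[1,-0.002,0.001,0.027,0,0,0],[1,0,0,0.026,0,0,0],[0.1,0,0,0,0,0,0],[0.1,0,0,0,0,0,0],[0.1,0,0,0,0,0,0]]]' > mv.in && python3 shift.py mv.in
echo '[[[0.1,0,0,0,0,0,0],[0.1,0,0,0,0,0,0],[0.1,0,0,0,0,0,0]]]' > mv.in && python3 shift.py mv.in
python3 - <<'E'
from h import *
import cv2
delta([-.125,0,.005])
i=manip.grab_frame("top")[:,:,::-1]; cv2.imwrite("pics/top1.png",i)
E
```

```text
time: 4.95
tool_pos: [0.4842, -0.0203, 0.0104]
tool_rot: [0.002, -0.082, 0.997, -0.0]
contact_force: [-0.4, 0.5, 0.4]
gripper_width: 0.379
grasp_force: 0.0
time: 5.32
tool_pos: [0.4836, -0.0201, 0.0096]
tool_rot: [0.001, -0.082, 0.997, -0.0]
contact_force: [-1.7, 0.8, 5.7]
gripper_width: 0.218
grasp_force: 63.8
t 5.33 rack pos [-0.2106  0.0103  0.0096] axes x,z [[-0.986, -0.164, -0.002], [0.002, -0.0, -1.0]] F rack [-1.5  1.1  5.7]
shift [-0.0856 -0.0103  0.0048]
```

```bash
echo '[[[0.1,-0.012,-0.003,0,0,0,0],[0.1,-0.022,-0.003,0,0,0,0],[0.1,-0.022,-0.003,0,0,0,0],[0.1,-0.02,-0.002,0,0,0,0],[0.1,-0.012,0,0,0,0,0]]]' > mv.in && python3 shift.py mv.in
echo '[[[0.1,0,0,0,0,0,0],[0.1,0,0,0,0,0,0]]]' > mv.in && python3 shift.py mv.in
python3 - <<'E'
from h import *
import cv2
delta([-.1228,0,.005])
i=manip.grab_frame("top")[:,:,::-1]; cv2.imwrite("pics/top2.png",i)
cv2.imwrite("pics/c2.png",cv2.resize(i[100:260,200:360],(600,600),interpolation=cv2.INTER_CUBIC))
E
```

```text
time: 6.0
tool_pos: [0.572, -0.0168, 0.0095]
tool_rot: [-0.0, -0.082, 0.997, -0.0]
contact_force: [-6.9, -1.9, 9.0]
gripper_width: 0.219
grasp_force: 64.3
time: 6.25
tool_pos: [0.5732, -0.0166, 0.0096]
tool_rot: [0.002, -0.082, 0.997, -0.0]
contact_force: [2.7, 0.7, 3.7]
gripper_width: 0.222
grasp_force: 63.6
t 6.25 rack pos [-0.1216 -0.001   0.0096] axes x,z [[-0.986, -0.164, -0.004], [0.005, -0.0, -1.0]] F rack [2.8 0.2 3.7]
shift [0.0012 0.001  0.0046]
```

View pics/c2.png

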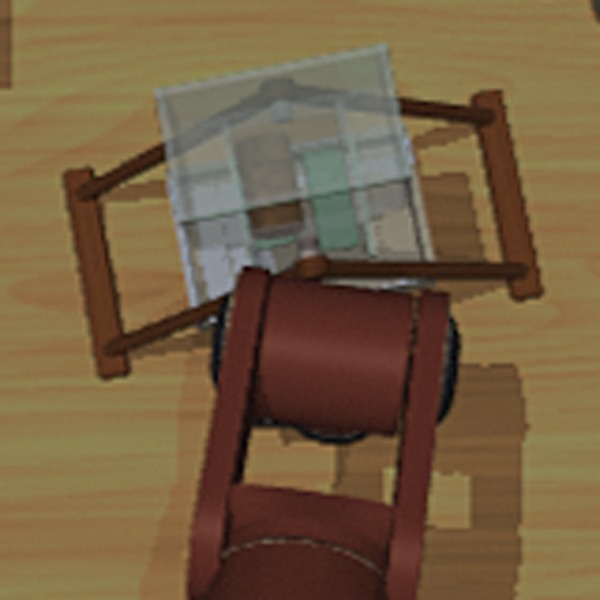

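The tray now lies under the rack with its visible edges symmetric about the bottle. I'll release, back off and rise.

```bash
echo '[[[0.6,0,0,0,0,0,0],[0.6,0,0,0,0,0,0],[0.6,0,0,0,0,0,0],[0.6,0,0,-0.04,0,0,0],[0.6,0.03,0,-0.04,0,0,0]]]' > mv.in && python3 shift.py mv.in
echo '[[[0,0.02,0,-0.055,0,0,0],[0,0,0,-0.06,0,0,0],[0,0,0,-0.06,0,0,0],[0,0,0.02,-0.055,0,0,0],[0,0,0.06,0,0,0,0]]]' > mv.in && python3 shift.py mv.in
python3 - <<'E'
from h import *
delta([0,.12,.34])
E
```

```text
time: 6.92
tool_pos: [0.5417, -0.0213, 0.0889]
tool_rot: [-0.0, -0.083, 0.997, 0.0]
contact_force: [-0.9, -0.4, -0.0]
gripper_width: 0.605
grasp_force: 0.0
time: 7.55
tool_pos: [0.5109, 0.0535, 0.3246]
tool_rot: [0.005, -0.08, 0.997, -0.001]
contact_force: [0.5, 0.2, -0.6]
gripper_width: -0.001
grasp_force: 0.0
t 7.55 rack pos [-0.1716  0.0785  0.3246] axes x,z [[-0.987, -0.16, -0.01], [0.01, -0.001, -1.0]] F rack [ 0.5  0.1 -0.6]
shift [-0.1715  0.0423 -0.0137]
```

```bash
echo '[[[0,0,0.045,-0.01,0,0,0],[0,-0.055,0,0,0,0,0],[0,-0.055,0,0,0,0,0],[0,-0.055,0,0,0,0,0],[0,0,0,0,0,0,0]]]' > mv.in && python3 shift.py mv.in
python3 - <<'E'
from h import *
import cv2
delta([0,.1,.27])
i=manip.grab_frame("top")[:,:,::-1]; cv2.imwrite("pics/top3.png",i)
cv2.imwrite("pics/c3.png",cv2.resize(i[100:260,200:360],(600,600),interpolation=cv2.INTER_CUBIC))
E
```

```text
time: 8.18
tool_pos: [0.6658, 0.1259, 0.3232]
tool_rot: [-0.004, -0.082, 0.997, -0.0]
contact_force: [-0.3, -0.4, -1.2]
gripper_width: -0.004
grasp_force: 0.0
t 8.18 rack pos [-0.0068  0.1244  0.3232] axes x,z [[-0.986, -0.164, 0.007], [-0.007, -0.001, -1.0]] F rack [-0.4 -0.4 -1.2]
shift [-0.0072 -0.0244  0.0532]
```

View pics/c3.png

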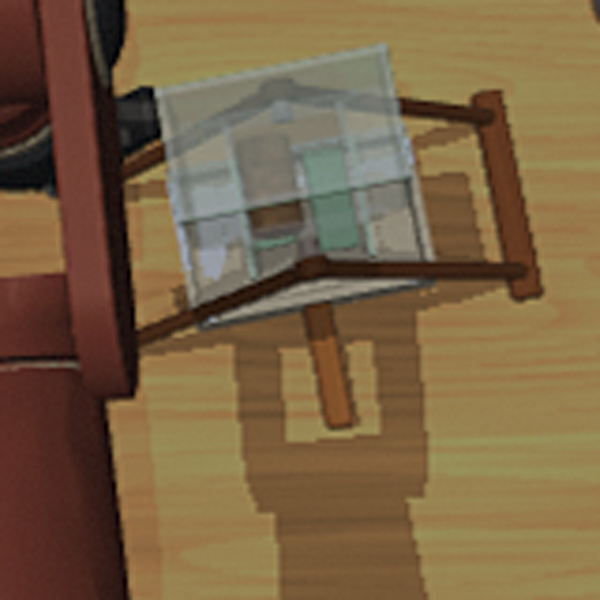

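The tray's near corners show at crop (202,327) and (436,284) and the handle end at (325–356,428). I'll compute the tray centre.

```bash
python3 - <<'E'
from h import *
f=lambda l:(np.array(l)/3.75+[200,100])
print(torack(cast("top",f([(202,327),(436,284)]),.036)).round(4), torack(cast("top",f([(325,430),(356,425)]),.028)).round(4))
E
echo '[[[0,-0.007,0,0.027,0,0,0],[0,0,0,0.027,0,0,0],[0,0,-0.012,0,0,0,0],[0,0,-0.012,0,0,0,0],[0,0,0,0,0,0,0]]]' > mv.in && python3 shift.py mv.in
python3 -c "
from h import *
delta([0,.1,.27])"
```

```text
[[-0.0558  0.0793  0.036 ]
 [-0.0571 -0.0833  0.036 ]] [[-0.1403  0.01    0.028 ]
 [-0.141  -0.0114  0.028 ]]
time: 8.85
tool_pos: [0.6757, 0.1018, 0.2768]
tool_rot: [0.002, -0.081, 0.997, -0.0]
contact_force: [-0.3, 1.1, 1.1]
gripper_width: -0.0
grasp_force: 0.0
t 8.85 rack pos [-0.0011  0.0991  0.2768] axes x,z [[-0.987, -0.162, -0.003], [0.003, 0.0, -1.0]] F rack [-0.1  1.1  1.1]
shift [-0.0011  0.001   0.0068]
```

```bash
echo '[[[0,0,-0.01,0.006,0,0,0],[0,0,-0.008,0,0,0,0],[0,0,-0.006,0,0,0,0],[0,0,-0.006,0,0,0,0]]]' > mv.in && python3 shift.py mv.in
echo '[[[0,0,-0.006,0,0,0,0],[0,0,-0.006,0,0,0,0],[0,0,0,0,0,0,0]]]' > mv.in && python3 shift.py mv.in
python3 -c "
from h import *
delta([0,.041,.27])"
```

```text
time: 9.35
tool_pos: [0.6803, 0.0742, 0.2694]
tool_rot: [0.001, -0.083, 0.997, 0.001]
contact_force: [0.2, 4.1, 4.1]
gripper_width: -0.004
grasp_force: 2.5
time: 9.72
tool_pos: [0.6821, 0.061, 0.2683]
tool_rot: [0.0, -0.082, 0.997, -0.001]
contact_force: [0.1, 1.7, 1.7]
gripper_width: -0.0
grasp_force: 1.2
t 9.72 rack pos [-0.0015  0.0577  0.2683] axes x,z [[-0.987, -0.163, -0.0], [0.0, -0.001, -1.0]] F rack [0.3 1.7 1.7]
shift [-0.0015 -0.0167 -0.0016]
```

```bash
echo '[[[0,0,-0.006,0,0,0,0],[0,0,-0.006,0,0,0,0],[0,0,-0.005,0,0,0,0],[0,0,0,0,0,0,0]]]' > mv.in && python3 shift.py mv.in
python3 - <<'E'
from h import *
import cv2
delta([0,.041,.27])
a=manip.grab_frame("scene")[:,:,::-1]
cv2.imwrite("pics/s4.png",cv2.resize(a[170:320,180:330],(600,600),interpolation=cv2.INTER_CUBIC))
for t in(0,-.2,-.3,-.4,-.45,-.5):
    P=[[x,y*np.cos(t)+.12*np.sin(t),.175+.12*np.cos(t)-y*np.sin(t)] for x in(-.038,.038) for y in(-.065,.065)]
    print(t,((proj("scene",RK.apply(P)+O)-[180,170])*4).round().tolist())
E
```

```text
time: 10.22
tool_pos: [0.6849, 0.0443, 0.2686]
tool_rot: [0.0, -0.082, 0.997, -0.0]
contact_force: [-0.2, 2.8, 3.0]
gripper_width: 0.002
grasp_force: 1.5
t 10.22 rack pos [-0.0014  0.0408  0.2686] axes x,z [[-0.987, -0.164, -0.001], [0.001, -0.001, -1.0]] F rack [0.3 2.8 3. ]
shift [-0.0014  0.0002 -0.0014]
0 [[221.0, 100.0], [404.0, 167.0], [159.0, 183.0], [347.0, 257.0]]
-0.2 [[194.0, 105.0], [367.0, 142.0], [131.0, 186.0], [309.0, 231.0]]
-0.3 [[182.0, 110.0], [347.0, 132.0], [120.0, 190.0], [288.0, 220.0]]
-0.4 [[172.0, 115.0], [328.0, 123.0], [110.0, 196.0], [268.0, 210.0]]
-0.45 [[168.0, 119.0], [318.0, 119.0], [106.0, 199.0], [258.0, 206.0]]
-0.5 [[164.0, 123.0], [308.0, 115.0], [102.0, 202.0], [248.0, 202.0]]
```

View pics/s4.png

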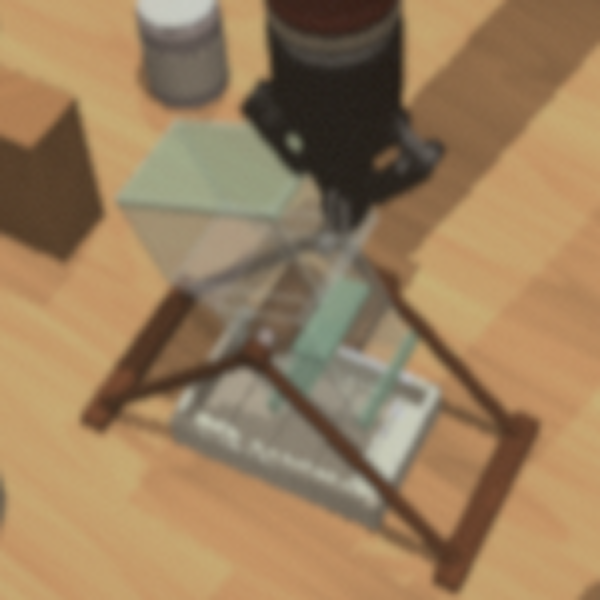

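The base corners at crop (118,202) and (280,218) give a tilt of about -0.34, so I'll push 11 mm more.

```bash
echo '[[[0,0,-0.006,0,0,0,0],[0,0,-0.005,0,0,0,0],[0,0,0,0,0,0,0],[0,0,0,0,0,0,0]]]' > mv.in && python3 shift.py mv.in
python3 - <<'E'
from h import *
import cv2
delta([0,.041,.27])
a=manip.grab_frame("scene")[:,:,::-1]
cv2.imwrite("pics/s5.png",cv2.resize(a[170:320,180:330],(600,600),interpolation=cv2.INTER_CUBIC))
E
```

```text
time: 10.78
tool_pos: [0.6865, 0.0338, 0.2683]
tool_rot: [0.0, -0.082, 0.997, -0.0]
contact_force: [-0.2, 2.0, 3.6]
gripper_width: -0.004
grasp_force: 1.8
t 10.78 rack pos [-0.0015  0.0302  0.2683] axes x,z [[-0.986, -0.164, 0.0], [0.0, -0.0, -1.0]] F rack [0.1 2.1 3.6]
shift [-0.0015  0.0108 -0.0017]
```

View pics/s5.png

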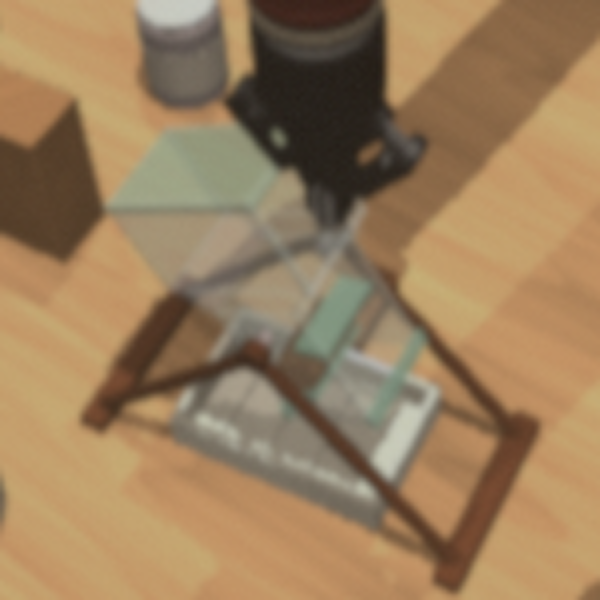

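Tilt is about -0.46 and the cork shows at (310,370), below the upper lug. I'll lift and cross over to the -y side.

```bash
echo '[[[0,0,0.015,0,0,0,0],[0,0,0,-0.055,0,0,0],[0,0,0,-0.055,0,0,0],[0,0,-0.05,0,0,0,0],[0,0,-0.055,0,0,0,0]]]' > mv.in && python3 shift.py mv.in
echo '[[[0,0,-0.055,0,0,0,0],[0,0,-0.035,0,0,0,0],[0,0,0,0.05,0,0,0],[0,0,0,0.05,0,0,0],[0,0,0,0.04,0,0,0]]]' > mv.in && python3 shift.py mv.in
python3 -c "
from h import *
delta([0,-.125,.232])"
```

```text
time: 11.45
tool_pos: [0.7013, -0.0543, 0.3784]
tool_rot: [0.0, -0.083, 0.997, -0.0]
contact_force: [1.1, -0.1, -0.4]
gripper_width: -0.003
grasp_force: 0.0
time: 12.08
tool_pos: [0.7146, -0.1427, 0.2337]
tool_rot: [-0.002, -0.082, 0.997, 0.001]
contact_force: [-0.9, -0.8, -0.4]
gripper_width: 0.001
grasp_force: 0.0
t 12.07 rack pos [-0.0029 -0.1486  0.2337] axes x,z [[-0.986, -0.164, 0.005], [-0.005, 0.001, -1.0]] F rack [-1.  -0.7 -0.4]
shift [-0.0029  0.0236  0.0017]
```

```bash
echo '[[[0,-0.003,0.012,0,0,0,0],[0,0,0.012,0,0,0,0],[0,0,0.008,-0.003,0,0,0],[0,0,0.008,-0.005,0,0,0],[0,0,0.008,-0.006,0,0,0]]]' > mv.in && python3 shift.py mv.in
echo '[[[0,0,0.008,-0.005,0,0,0],[0,0,0.008,-0.005,0,0,0],[0,0,0.008,-0.005,0,0,0],[0,0,0.008,-0.004,0,0,0],[0,0,0.008,-0.003,0,0,0]]]' > mv.in && python3 shift.py mv.in
python3 -c "
from h import *
delta([0,-.032,.27])"
```

```text
time: 12.7
tool_pos: [0.713, -0.1012, 0.2617]
tool_rot: [0.005, -0.081, 0.997, -0.008]
contact_force: [-4.0, -16.5, 12.8]
gripper_width: 0.002
grasp_force: 9.5
time: 13.32
tool_pos: [0.7074, -0.058, 0.2846]
tool_rot: [0.007, -0.081, 0.997, -0.004]
contact_force: [1.6, -3.3, 2.9]
gripper_width: -0.0
grasp_force: 2.0
t 13.32 rack pos [ 0.004  -0.0638  0.2846] axes x,z [[-0.987, -0.162, -0.014], [0.015, -0.006, -1.0]] F rack [ 1.1 -3.5  2.9]
shift [0.0042 0.0319 0.0143]
```

```bash
echo '[[[0,0.003,0.006,0.007,0,0,0],[0,0,0.006,0.005,0,0,0],[0,0,0.006,0,0,0,0],[0,0,0.006,0,0,0,0],[0,0,0.006,0,0,0,0]]]' > mv.in && python3 shift.py mv.in
python3 -c "
from h import *
delta([0,-.029,.27])"
```

```text
time: 13.95
tool_pos: [0.6979, -0.0272, 0.2659]
tool_rot: [0.003, -0.082, 0.997, -0.001]
contact_force: [1.1, -4.4, 9.0]
gripper_width: -0.001
grasp_force: 3.7
t 13.95 rack pos [-0.0003 -0.0319  0.2659] axes x,z [[-0.986, -0.164, -0.005], [0.006, -0.002, -1.0]] F rack [ 0.4 -4.5  9. ]
shift [-0.0003  0.0028 -0.0041]
```

```bash
echo '[[[0,0,0.004,0,0,0,0],[0,0,0,0,0,0,0],[0,0,0,0,0,0,0],[0,0,0,0,0,0,0]]]' > mv.in && python3 shift.py mv.in
python3 - <<'E'
from h import *
import cv2
delta([0,-.029,.27])
a=manip.grab_frame("scene")[:,:,::-1]
cv2.imwrite("pics/s6.png",cv2.resize(a[170:320,180:330],(600,600),interpolation=cv2.INTER_CUBIC))
for t in(.3,.4,.45,.5):
    P=[[x,y*np.cos(t)+.12*np.sin(t),.175+.12*np.cos(t)-y*np.sin(t)] for x in(-.038,.038) for y in(-.065,.065)]
    print(t,((proj("scene",RK.apply(P)+O)-[180,170])*4).round().tolist())
E
```

```text
time: 14.45
tool_pos: [0.6966, -0.0224, 0.264]
tool_rot: [0.001, -0.083, 0.997, -0.0]
contact_force: [0.5, -2.1, 6.9]
gripper_width: -0.001
grasp_force: 2.9
t 14.45 rack pos [-0.0008 -0.0269  0.264 ] axes x,z [[-0.986, -0.165, -0.003], [0.003, -0.0, -1.0]] F rack [ 0.1 -2.1  6.9]
shift [-0.0008 -0.0021 -0.006 ]
0.3 [[272.0, 105.0], [451.0, 209.0], [210.0, 190.0], [398.0, 300.0]]
0.4 [[291.0, 109.0], [464.0, 224.0], [229.0, 195.0], [411.0, 316.0]]
0.45 [[300.0, 112.0], [470.0, 232.0], [239.0, 198.0], [418.0, 323.0]]
0.5 [[310.0, 116.0], [475.0, 240.0], [249.0, 202.0], [424.0, 331.0]]
```

View pics/s6.png

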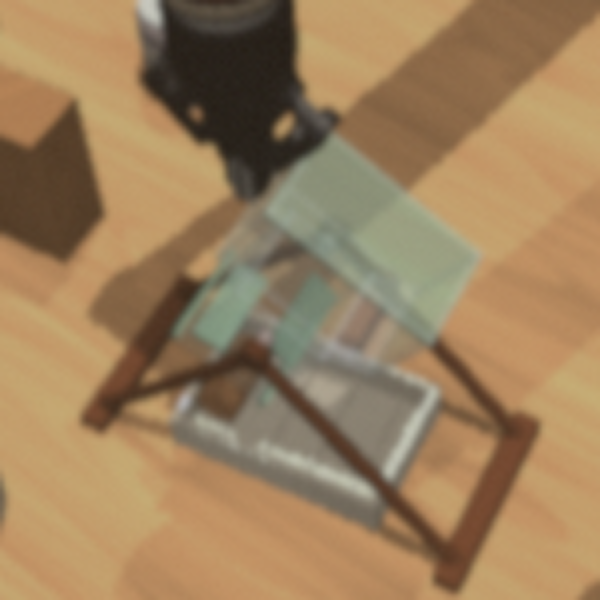

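The cork lies in the tray at about (222,395) and the tilt is about +0.53. I'll cross back to the +y side to straighten the bottle.

```bash
echo '[[[0,0,-0.02,0,0,0,0],[0,0,0,-0.058,0,0,0],[0,0,0,-0.058,0,0,0],[0,0,0.05,0,0,0,0],[0,0,0.06,0,0,0,0]]]' > mv.in && python3 shift.py mv.in
echo '[[[0,0,0.06,0,0,0,0],[0,0,0.038,0,0,0,0],[0,0,0,0.05,0,0,0],[0,0,0,0.05,0,0,0],[0,0,0,0.052,0,0,0]]]' > mv.in && python3 shift.py mv.in
python3 -c "
from h import *
delta([0,.13,.225])"
```

```text
time: 15.12
tool_pos: [0.6811, 0.0658, 0.3777]
tool_rot: [-0.001, -0.081, 0.997, 0.0]
contact_force: [0.9, 0.6, -0.8]
gripper_width: -0.001
grasp_force: 0.0
time: 15.75
tool_pos: [0.6643, 0.1625, 0.2231]
tool_rot: [-0.001, -0.083, 0.997, 0.0]
contact_force: [0.3, 0.1, 0.1]
gripper_width: -0.008
grasp_force: 0.0
t 15.75 rack pos [-0.0024  0.1608  0.2231] axes x,z [[-0.986, -0.165, 0.003], [-0.003, 0.0, -1.0]] F rack [0.3 0.  0.1]
shift [-0.0023 -0.0308 -0.0019]
```

```bash
echo '[[[0,-0.002,-0.015,0,0,0,0],[0,0,-0.012,0,0,0,0],[0,0,-0.007,-0.004,0,0,0],[0,0,-0.007,-0.006,0,0,0],[0,0,-0.007,-0.006,0,0,0]]]' > mv.in && python3 shift.py mv.in
echo '[[[0,0,-0.007,-0.006,0,0,0],[0,0,-0.007,-0.006,0,0,0],[0,0,-0.007,-0.004,0,0,0],[0,0,-0.006,-0.004,0,0,0],[0,0,0,0,0,0,0]]]' > mv.in && python3 shift.py mv.in
python3 - <<'E'
from h import *
import cv2
delta([0,.07,.26])
i=manip.grab_frame("top"); cv2.imwrite("pics/top7.png",i[:,:,::-1])
i0=cv2.imread("pics/top2.png")
E
```

```text
time: 16.38
tool_pos: [0.6751, 0.1197, 0.2495]
tool_rot: [0.002, -0.083, 0.997, 0.005]
contact_force: [-11.0, 14.8, 10.3]
gripper_width: -0.004
grasp_force: 8.4
time: 17.0
tool_pos: [0.6815, 0.0887, 0.2682]
tool_rot: [0.004, -0.082, 0.997, 0.0]
contact_force: [0.5, 2.6, 2.4]
gripper_width: -0.002
grasp_force: 1.5
t 17.0 rack pos [0.0025 0.0851 0.2682] axes x,z [[-0.986, -0.164, -0.009], [0.009, 0.002, -1.0]] F rack [0.9 2.5 2.4]
shift [ 0.0026 -0.0151  0.0082]
```

```bash
cat >> h.py <<'E'
import cv2
def edge(img):  # position of the base's -y edge (rack y, mm) by brightness step at the base plane
    ys=np.arange(-.11,-.02,.0005); xs=np.arange(-.03,.031,.001)
    P=np.array([[x,y,.295] for x in xs for y in ys])
    uv=proj("top",RK.apply(P)+O).astype(np.float32).reshape(len(xs),len(ys),2)
    g=cv2.remap(img,uv[:,:,0],uv[:,:,1],cv2.INTER_CUBIC).astype(float).mean(0)
    d=cv2.GaussianBlur(np.abs(np.gradient(g,axis=0)).sum(1)[:,None],(1,5),0).ravel()
    k=[j for j in range(2,len(d)-2) if d[j]==d[j-2:j+3].max() and d[j]>.25*d.max()]
    print([(round(ys[j]*1000,1),round(d[j],1)) for j in k])
E
python3 - <<'E'
from h import *
for n in("top0","top2","top3","top7"): edge(cv2.imread(f"pics/{n}.png"))
E
```

```text
[(np.float64(-98.0), np.float64(10.4)), (np.float64(-59.0), np.float64(14.9)), (np.float64(-55.5), np.float64(8.6)), (np.float64(-51.5), np.float64(5.5)), (np.float64(-27.0), np.float64(4.4))]
[(np.float64(-102.0), np.float64(3.0)), (np.float64(-98.0), np.float64(11.2)), (np.float64(-60.5), np.float64(11.8)), (np.float64(-55.5), np.float64(8.6)), (np.float64(-52.0), np.float64(6.2)), (np.float64(-26.0), np.float64(5.2))]
[(np.float64(-102.0), np.float64(3.4)), (np.float64(-98.0), np.float64(12.1)), (np.float64(-60.5), np.float64(12.8)), (np.float64(-55.5), np.float64(9.7)), (np.float64(-52.0), np.float64(6.7)), (np.float64(-26.0), np.float64(5.5))]
[(np.float64(-102.0), np.float64(3.3)), (np.float64(-98.0), np.float64(12.0)), (np.float64(-62.0), np.float64(9.4)), (np.float64(-56.5), np.float64(9.3)), (np.float64(-53.5), np.float64(4.4)), (np.float64(-50.0), np.float64(3.7)), (np.float64(-25.5), np.float64(5.3))]
```

```bash
echo '[[[0,0,0.03,0,0,0,0],[0,0,0.05,0,0,0,0],[0,0,0,0,0,0,0]]]' > mv.in && python3 shift.py mv.in
python3 - <<'E'
from h import *
delta([0,.085,.268])
t=manip.grab_frame("top")[:,:,::-1].copy(); s=manip.grab_frame("scene")[:,:,::-1].copy()
cv2.imwrite("pics/top8.png",t);cv2.imwrite("pics/s8.png",s); edge(t)
t3=cv2.imread("pics/top3.png");s0=cv2.imread("pics/scene0.png")
c=lambda i,x,y:cv2.resize(i[y:y+100,x:x+133],(400,300),interpolation=cv2.INTER_CUBIC)
cv2.imwrite("pics/m8.png",np.vstack([np.hstack([c(t3,215,105),c(t,215,105)]),np.hstack([c(s0,190,190),c(s,190,190)])]))
E
```

```text
time: 17.42
tool_pos: [0.6659, 0.1696, 0.2626]
tool_rot: [0.0, -0.084, 0.996, -0.0]
contact_force: [-0.2, -0.3, -0.2]
gripper_width: -0.001
grasp_force: 0.0
t 17.43 rack pos [0.0004 0.1675 0.2626] axes x,z [[-0.986, -0.167, -0.0], [0.0, -0.0, -1.0]] F rack [-0.3 -0.3 -0.2]
shift [ 0.0006 -0.0825 -0.0053]
[(np.float64(-102.0), np.float64(3.3)), (np.float64(-98.0), np.float64(12.0)), (np.float64(-65.5), np.float64(3.1)), (np.float64(-62.0), np.float64(9.7)), (np.float64(-56.5), np.float64(9.3)), (np.float64(-53.5), np.float64(4.4)), (np.float64(-50.0), np.float64(3.5)), (np.float64(-25.5), np.float64(5.1))]
```

View pics/m8.png

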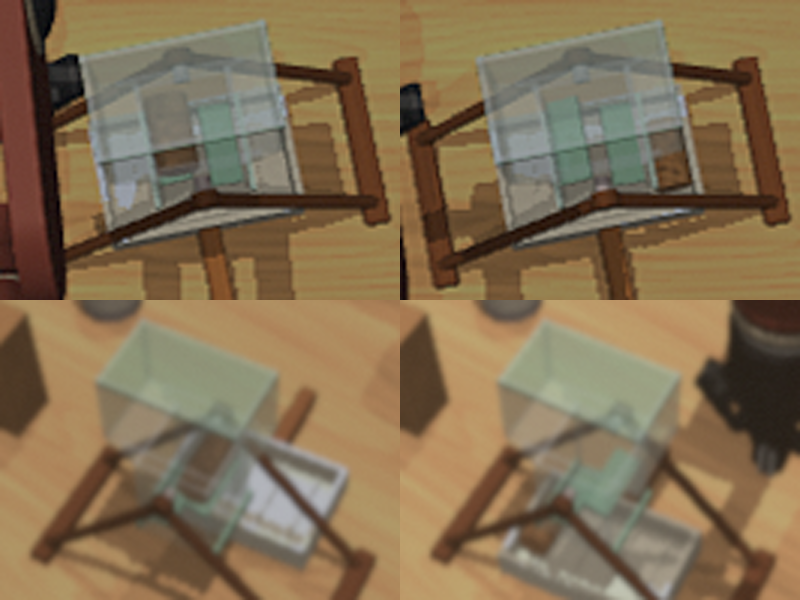

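The bottle looks practically upright and the cork lies in the tray at (535,535) and (670,165). I'll measure the residual tilt numerically.

```bash
python3 - <<'E'
from h import *
for n in("scene0","s8"):
    i=cv2.imread(f"pics/{n}.png"); x,y=190,190; b=i[y:y+60,x:x+105].astype(int)
    m=((b[:,:,1]-b[:,:,2])>-3).astype(np.uint8)
    k,l,st,c=cv2.connectedComponentsWithStats(m); j=1+st[1:,4].argmax(); 
    q=cv2.minAreaRect(np.argwhere(l==j)[:,::-1].astype(np.float32)); print(n,st[j],c[j].round(2),q)
for n in("top3","top7","top8"):  # far edge line: corner columns along base plane row x'=.034
    i=cv2.imread(f"pics/{n}.png")
    for nm,xs,ys in(("left",np.arange(.01,.034,.001),np.arange(.03,.1,.0005)),("right",np.arange(.01,.034,.001),np.arange(-.1,-.03,.0005))):
        P=np.array([[x,y,.295] for x in xs for y in ys]); uv=proj("top",RK.apply(P)+O).astype(np.float32).reshape(len(xs),len(ys),2)
        g=cv2.remap(i,uv[:,:,0],uv[:,:,1],cv2.INTER_LINEAR).astype(float).mean(0)[:,0]
        print(n,nm,[int(v) for v in g[::4]])
E
```

```text
scene0 [  33    8   59   52 1399] [64.18 29.21] ((69.12590789794922, 31.6641845703125), (65.1349105834961, 37.976966857910156), 38.480194091796875)
s8 [  34    8   58   41 1274] [63.21 27.06] ((62.36229705810547, 26.314756393432617), (53.022605895996094, 26.39678192138672), 23.629377365112305)
top3 left [107, 107, 110, 110, 110, 109, 109, 110, 110, 110, 110, 110, 111, 110, 111, 108, 105, 110, 125, 117, 61, 28, 38, 41, 36, 32, 32, 32, 33, 37, 39, 29, 15, 15, 16]
top3 right [80, 80, 80, 80, 81, 80, 81, 81, 81, 82, 82, 82, 82, 82, 83, 83, 82, 81, 80, 79, 96, 123, 124, 113, 111, 114, 114, 113, 113, 112, 112, 113, 112, 111, 110]
top7 left [45, 42, 38, 37, 34, 25, 16, 20, 35, 47, 49, 48, 48, 48, 48, 48, 49, 48, 41, 31, 32, 32, 29, 29, 28, 27, 26, 25, 27, 23, 23, 23, 24, 24, 24]
top7 right [79, 79, 80, 80, 80, 81, 80, 81, 81, 82, 82, 82, 82, 82, 83, 83, 82, 82, 81, 81, 78, 94, 121, 124, 115, 114, 114, 113, 113, 112, 113, 113, 113, 111, 110]
top8 left [106, 106, 109, 110, 109, 108, 108, 109, 109, 110, 109, 109, 109, 110, 110, 109, 106, 104, 109, 123, 121, 92, 73, 77, 77, 77, 77, 77, 77, 77, 78, 77, 77, 77, 77]
top8 right [79, 79, 79, 80, 79, 80, 80, 80, 81, 81, 81, 81, 81, 82, 82, 82, 81, 81, 80, 80, 78, 93, 119, 123, 114, 112, 113, 112, 112, 111, 112, 112, 112, 111, 110]
```

```bash
echo '[[[0,0,0,-0.05,0,0,0],[0,0,0,-0.05,0,0,0],[0,0,0,0,0,0,0],[0,0,0,0,0,0,0]]]' > mv.in && python3 shift.py mv.in; python3 -c "
from plant import manip
print(manip.job_done())"
```

```text
time: 18.02
tool_pos: [0.6666, 0.1663, 0.3622]
tool_rot: [0.0, -0.082, 0.997, -0.0]
contact_force: [-0.1, -0.3, -0.7]
gripper_width: -0.0
grasp_force: 0.0
the job is handed in; nothing more can be done
None
```

The job is handed in at 18 s: the cork lies in the tray, the tray is within about 2 mm of centre under the rack, and the bottle is back upright to within about 0.02 rad; the hand-in returned no verdict.

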